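# Square the table of a bench disc sander to its disc and hold it for tightening

### The job

Switch the disc sander off at its isolator: turn the red handle a quarter turn anticlockwise until it snaps over. Then take the steel try square standing on the bench and press it, stock down and blade towards the disc, into the corner at the middle of the sander's table, pushing the tilted table down, but not past square, until stock and table, and blade and disc, lie flat together. Leave the other things alone and finish still holding the square pressed against both table and disc, so that a workmate can tighten the table.

Things in the scene. Friction and masses are not known exactly. Their poses are not given: they have to be found in the camera images.
- sander: green bench disc sander on a plywood board (280 x 350 x 18 mm), fixed. Origin: on the bench, under the disc's face. y is the disc's axis, out of the abrasive face and over the table; z up; x along the disc face, away from the robot at yaw 0. Motor, guard and disc, to 240 mm high, lie at x -40 to 140, y -190 to 0 mm. Two black knobs stand 100 mm high at x -60 and 160, y 70 mm, outside the table
- disc: brown abrasive disc, 160 mm in diameter, does not turn. Origin: centre of its flat abrasive face, 150 mm above the bench; axes as the sander's (y points out of the face, over the table)
- table_top: aluminium table, 200 mm (x) by 122 mm (y). Origin on its pivot: middle of the disc-side edge of its flat top, 3 mm in front of the disc face, 150 mm above the bench; x along the pivot, z normal to the top. It starts tilted 3 to 8 degrees up at the outer edge, turns about x with stiff friction and stays where left (outer edge: 6 N pushes it down, 10 N lifts it). Square = parallel to the board
- isolator_grip (a point): grip point on the axis of the isolator's red handle, 7 mm under its top, 106 mm above the bench. The handle is an upright bar 56 mm long, 14 mm thick and 30 mm tall; the 38 mm round hub's top is 21 mm below this point, the 88 mm square box's face 28 mm below. Axes turn with the handle: x along the bar to its white mark, z up
- isolator (a joint): angle of the red handle in rad: 0 = on (at the start, bar along the sander's x), 1.571 = off (white mark to the sander's +y), growing anticlockwise seen from above. Sprung detents: about 0.1 N m starts it; past 0.8 it snaps to the off stop by itself when let go
- square: steel try square, 0.3 kg, standing on its stock. Origin: outer heel corner, bottom, mid-thickness. Dark stock 18 mm thick (x), from y = 0 to 115 mm, 26 mm tall; bright blade 4 mm thick, 22 mm wide, rising at the heel to z = 72 mm. Outer faces: plane z = 0 (under the stock), plane y = 0 (stock end and blade). In the corner its axes match the sander's: y = 0 face on the disc, z = 0 face on the table
- square_grip (a point): where the square's stock is gripped from above, across its 18 mm thickness: 70 mm from the heel, 24 mm above the underside (2 mm under the stock's top); axes as the square's. In the corner, a downward push here of 6 to 10 N brings the table square; much more than 10 N starts to tip it past square. The square must press on table and disc with over 2 N each at the end
- hex_keys: blue folding hex key set, 95 mm long, near the bench's front edge; leave it alone
- screwdriver: red screwdriver, 202 mm long, lying on the bench; leave it alone
- tape_measure: orange tape measure, 81 mm, on the bench at the left; leave it alone
- table_edge (a point): middle of the outer edge of the table's top, 125 mm from the pivot; 150 mm above the bench when the table is square to the disc, higher at the start; axes as the table's
- marker: red-capped marker, 136 mm, lying on the blue notebook at the right; leave it alone

How it is judged:
By the outcome, as a careful person would: the job done as asked, in the order asked, and still so for the second after the job is handed in, while the arm keeps its last pose, push and grip.
It also fails if it takes over 64 s, if anything falls off the work surface, if the arm or the gripper's body presses on something with over 40 N, if the wrist force passes 120 N, or if a joint passes its speed limit or range.

### The arm

A 7-joint arm with a two-finger parallel gripper is mounted at the origin on a cart in front of the work surface, level with it; the furniture and walls round the work are solid. World frame = base frame: x ahead of the robot, y to its left, z up, the work surface at z = 0. Lengths are in m, angles in rad, forces in N, time in s.
With the tool pointing down it reaches from about 0.4 to 0.875 m from the base axis. Payload 19.3 kg.
Tool frame: the origin (TCP) lies at the very end of the fingers, on their centre line; the grasp point (between the pads) lies 19 mm behind it (ctrl.tcp_to_grasp is the distance from the TCP to the grasp point, in m); z points along the fingers, y is the line along which they close (so a half turn about z gives the same grasp; the last joint's range is limited). The gripper opens to 85 mm and grips with 20 to 120 N. Pads are 22 mm wide; open, the fingers measure 114 mm over their backs; the gripper's body (76 mm by 85 mm) begins 54 mm behind the grasp point. The pads swing forward as they close: fully open they stand 13 mm farther back than shut.
Start: joints at [-0.07, 0.521, -0.036, 1.599, 0.021, 1.021, -0.113], TCP at [0.625, -0, 0.231] pointing down, gripper open.
Joint ranges: [-2.91, 2.91], [-0.3, 2.13], [-1.5, 1.42], [0.17, 2.43], [-1.26, 4.41], [0.16, 1.93], [-2.52, 2.52]. Speed limits (rad/s): [1.89, 1.89, 2.39, 2.39, 3.01, 3.01, 3.01].

### API

Orientations are given as a 3x3 rotation matrix whose columns are the frame's x, y, z axes.
In Python, from station import ctrl, optics gives the robot as it stands. The module is installed in compiled form; this text tells all that it offers.
- The arm moves only by the tool servo_tool, never from a script. Its argument "commands" is a list that holds one entry, the list of rows, each a list of 5 numbers: the closure, from 0 (fully open) to 1 (shut), then the shift along the tool's x, y, z in cm, then the turn about the tool's z in degrees. In form: [[[gripper, dx, dy, dz, spin], ...]]. A call has 1 to 20 rows; each row is the pose to reach, as a shift and turn from the pose commanded when the call began, along the tool's axes at that moment; what a row does not reach only later rows make up. A row lasts 1/8 s, in which the tool goes at most 62.5 mm and 10.7 degrees, less where a joint would pass 70% of its speed; a pose out of reach is approached as far as the arm can. A call with a gripper value outside its range is refused whole. The fingers move at their own pace and stop on an object; "grip_force" is the grip in N (left out, the last holds). Time passes only in rows, so rows that repeat a pose let the fingers close. It gives the time, the measured TCP pose, the force, the opening and the grip force at its end, in the units of the state.
- ctrl.sense(): the state, without advancing time (a new reading comes with each control period).
- optics.grab_frame(name): name is "scene" or "side" or "wrist"; returns a dict with "image" (400x640x3 uint8, blue, green, red), "range_z" (400x640 float32, m along the optical axis (not along the pixel's ray), 0 where there is no reading), "fov_y" (degrees; the focal length in pixels is half the picture's height over the tangent of half this angle, whatever the lens; pixels are square), "cx", "cy" (the principal point, pixels), "distortion" ([k1, k2, p1, p2, k3] as OpenCV has them; the pictures are not rectified), "R" (3x3) and "t" (3): a world point X has camera coordinates R X + t; the wrist camera has in their place "tool_from_camera" (4x4, takes a point from camera to tool coordinates, whose origin is the TCP and whose axes are the flange's). Camera axes: x right, y down, z forward; pixel columns grow to the right and rows downward; lengths in m; the calibration is good to about 2 mm. A picture is of the moment at which its call begins: read the wrist's pose just before it.
- ctrl.close_job(): hands the job in; it is judged then, once.
The state is a dict: "time_s": time; "joint_positions": joint angles; "dq": joint speeds; "effort": joint torques, N m; "tcp_pos": TCP position; "ee_rot": TCP orientation; "force": force on the tool from outside, world axes, zero at the start; "moment": the same for the moment, N m; "width": finger opening in m; "finger_force": force on a finger pad.
Only numpy, scipy, OpenCV 4.12 (cv2) and the standard library are available. Lean on these libraries where they do the work, as an engineer would, in place of code of your own. Each camera call takes 0.05 s, during which the arm holds its last target. There are 200 camera calls.

## Working session

There is one attempt and no reset: what is moved stays moved. The work goes in short steps, Python scripts to look and compute and a tool call to move; the robot and the scene stay as the last step left them, time stands still between calls to the robot, and variables do not carry over. Pictures are saved under pics/ and viewed, at most 10 in all, crops included, and the job is handed in when it is done.

Besides the shell and the picture viewer there is one more tool, called after "Request:" in YAML: its name, and indented under it one key for each argument. servo_tool: Moves the arm, as the interface text tells. Its arguments: {"type":"object","properties":{"commands":{"type":"array","items":{"type":"array","items":{"type":"array","items":{"type":"number"}}}},"grip_force":{"type":"number"}},"required":["commands"]}

```bash
mkdir -p pics
cat > h.py <<'E'
from station import ctrl, optics
import numpy as np, cv2
def grab(n):
    s=ctrl.sense(); f=optics.grab_frame(n)
    fl=200/np.tan(np.radians(f["fov_y"])/2)
    f["K"]=np.array([[fl,0,f["cx"]],[0,fl,f["cy"]],[0,0,1.]]); f["D"]=np.array(f["distortion"],float)
    if n=="wrist":
        T=np.array(f["tool_from_camera"]); Rt=np.array(s["ee_rot"])
        f["Rwc"]=Rt@T[:3,:3]; f["o"]=Rt@T[:3,3]+np.array(s["tcp_pos"])
    else:
        R=np.array(f["R"]); f["Rwc"]=R.T; f["o"]=-R.T@np.array(f["t"])
    return f
def rays(f,px):
    p=cv2.undistortPoints(np.array(px,float).reshape(-1,1,2),f["K"],f["D"]).reshape(-1,2)
    return np.c_[p,np.ones(len(p))]
def onz(f,px,z):
    d=rays(f,px)@f["Rwc"].T; return f["o"]+d*((z-f["o"][2])/d[:,2])[:,None]
def pts(f,px):
    px=np.array(px).astype(int).reshape(-1,2); z=f["range_z"][px[:,1],px[:,0]]
    return f["o"]+(rays(f,px)*z[:,None])@f["Rwc"].T
E
python3 - <<'E'
from h import *
s=ctrl.sense(); print(s["tcp_pos"],s["ee_rot"],s["force"],s["width"],s["time_s"],ctrl.tcp_to_grasp)
for n in("scene","side","wrist"):
    f=grab(n); cv2.imwrite(f"pics/{n}0.png",f["image"]); np.savez(f"{n}0.npz",**{k:f[k] for k in("image","range_z","K","D","Rwc","o")}); print(n,f["o"],f["Rwc"][:,2])
E
```

```text
[ 6.24669472e-01 -2.36489822e-05  2.30718656e-01] [[ 2.01521866e-05  9.99999361e-01 -1.13010958e-03]
 [ 9.99999997e-01 -2.02338387e-05 -7.22400358e-05]
 [-7.22628561e-05 -1.13010812e-03 -9.99999359e-01]] [ 0.89824813  0.25758783 -0.07327603] 0.08564140892294562 0.0 0.0187
scene [-0.4135018   0.50372275  0.84754624] [ 0.70976707 -0.41239762 -0.57110324]
side [-0.06870288 -0.99178195  1.02681222] [ 0.38427257  0.68026543 -0.62415827]
wrist [0.62508148 0.06869374 0.37367511] [-0.00169218 -0.2712921  -0.96249557]
```

View pics/scene0.png

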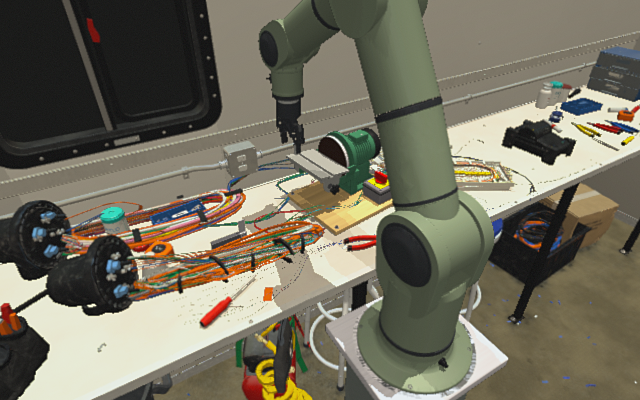

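View pics/side0.png

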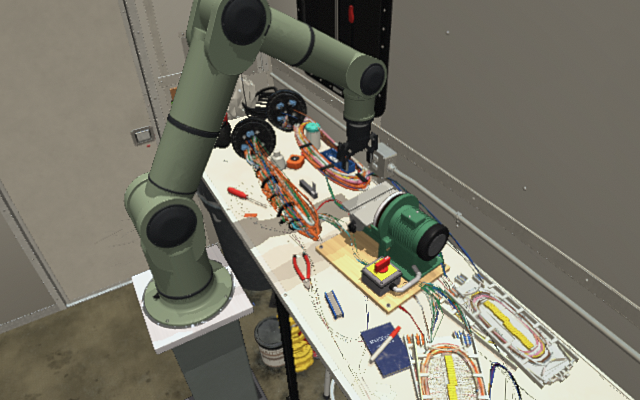

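View pics/wrist0.png

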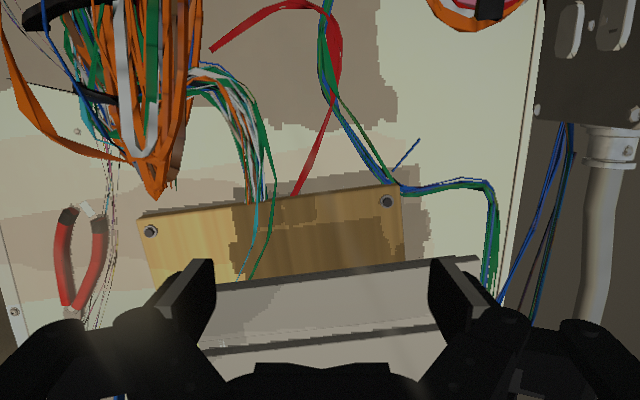

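Run:
```python
from h import *
f=dict(np.load("side0.npz")); im=f["image"]
c=im[140:310,280:460]; cv2.imwrite("pics/c1.png",cv2.resize(c,None,fx=3.5,fy=3.5,interpolation=cv2.INTER_CUBIC)[:600])
print(pts(f,[(308,188),(381,266),(420,200),(370,210)]))
```

```text
[[ 0.56220869  0.23839143  0.03001378]
 [ 0.5105961  -0.30390989  0.09973002]
 [ 0.8408617  -0.09500303  0.0735998 ]
 [ 0.59382079 -0.12619132  0.15412708]]
```

View pics/c1.png

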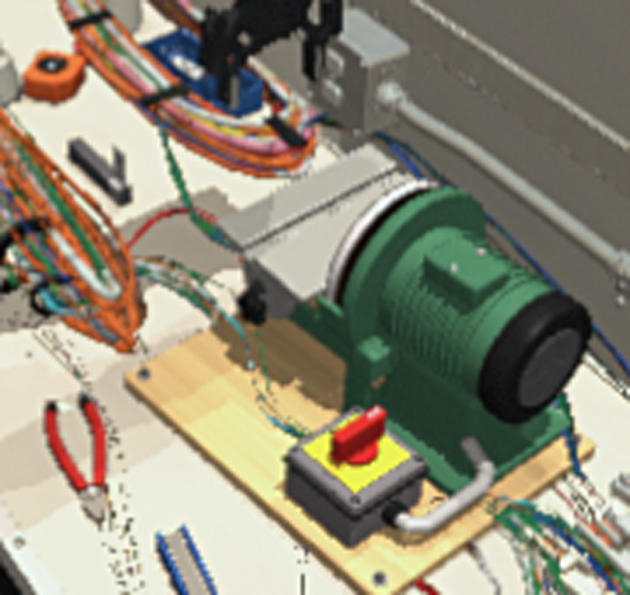

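Run:
```python
from h import *
f=dict(np.load("side0.npz")); w=dict(np.load("wrist0.npz"))
a=onz(w,[(137,217),(403,185)],.018); print(a, np.linalg.norm(a[1]-a[0]), np.degrees(np.arctan2(*(a[1]-a[0])[1::-1])))
b=np.array([(125,378),(378,590),(600,445)])/3.5+[280,140]; print(onz(f,b,.018))
# red handle in side
hsv=cv2.cvtColor(f["image"],cv2.COLOR_BGR2HSV)
m=((hsv[...,0]<6)|(hsv[...,0]>174))&(hsv[...,1]>170)&(hsv[...,2]>90)
m[:250]=0;m[285:]=0;m[:,:365]=0;m[:,405:]=0
v,u=np.nonzero(m); P=pts(f,np.c_[u,v]); t=P[P[:,2]>.108]; t=P[(P[:,2]>.105)&(P[:,2]<.125)]
print(len(P),len(t),P.min(0),P.max(0),t.mean(0))
if len(t)>3: print(cv2.minAreaRect(t[:,:2].astype(np.float32)*1000))
# square
v,u=np.mgrid[172:202,294:324]; P=pts(f,np.c_[u.ravel(),v.ravel()]); k=(P[:,2]>.012)&(P[:,2]<.1)&(P[:,1]>.1)&(P[:,1]<.35)
P=P[k]; print(len(P),P.min(0),P.max(0)); print(cv2.minAreaRect(P[:,:2].astype(np.float32)*1000)); print(P[P[:,2]>.035])
```

```text
[[ 0.43027946 -0.04816141  0.018     ]
 [ 0.7073678  -0.01388187  0.018     ]] 0.27920070866281926 7.0524217867230945
[[ 0.4255543  -0.06094231  0.018     ]
 [ 0.47776229 -0.39166439  0.018     ]
 [ 0.74907011 -0.36684402  0.018     ]]
143 57 [-0.06870288 -0.99178195  0.08040683] [ 0.54472694 -0.29233851  1.02681222] [ 0.51578489 -0.30117002  0.11036212]
((518.7132568359375, -299.5208435058594), (52.485862731933594, 12.67705249786377), 6.693295955657959)
301 [0.46680357 0.12676457 0.0120706 ] [0.67978702 0.32256793 0.07478321]
((563.4537963867188, 248.6632843017578), (260.7803039550781, 89.30274963378906), 51.330596923828125)
[[0.57083379 0.21845323 0.07205919]
 [0.57225149 0.21294781 0.07478321]
 [0.56900284 0.21536437 0.06989227]
 [0.57063139 0.21026167 0.07231161]
 [0.57234554 0.20536156 0.07457853]
 [0.57077057 0.21908919 0.06230643]
 [0.57099787 0.21131137 0.0668646 ]
 [0.5706164  0.20247519 0.07228473]
 [0.57369744 0.2001564  0.07250584]
 [0.56843112 0.2150381  0.06090041]
 [0.57278697 0.21503931 0.05924699]
 [0.57074994 0.20306886 0.06720305]
 [0.57779023 0.20808074 0.0615246 
[... 4846 characters left out ...]
489 0.04486036]
 [0.49659445 0.16464321 0.04531835]
 [0.49790003 0.15887533 0.04852975]
 [0.50207549 0.15895    0.04677677]
 [0.50660495 0.14323159 0.05513209]
 [0.5100703  0.14191903 0.05456972]
 [0.50927488 0.13231218 0.06113119]
 [0.47986875 0.18215509 0.03604659]
 [0.4802985  0.17428492 0.04100423]
 [0.48119484 0.1674879  0.04507051]
 [0.48320799 0.16310112 0.04710655]
 [0.48803092 0.16458792 0.04415881]
 [0.49406919 0.16853142 0.03911011]
 [0.49498433 0.16190462 0.04305778]
 [0.49375549 0.15099124 0.05068101]
 [0.50007493 0.15543424 0.04519127]
 [0.50210873 0.15120469 0.04711649]
 [0.50615822 0.13469801 0.05622443]
 [0.5064637  0.12726772 0.0609465 ]
 [0.51031395 0.12676457 0.05969611]]
```

Request:
servo_tool:
  commands:
    - [[0,0,0,-4,0],[0,0,0,-8,0],[0,-4,-2,-8,0],[0,-9,-5,-8,0],[0,-15,-8,-8,0],[0,-21,-10.7,-8,0],[0,-27,-10.7,-8,0],[0,-30,-10.7,-8,0],[0,-30,-10.7,-8,0],[0,-30,-10.7,-8,0]]

```text
time_s: 1.4
tcp_pos: [0.5181, -0.2993, 0.311]
ee_rot: [[-0.0, 1.0, -0.0], [1.0, 0.0, 0.001], [0.001, -0.0, -1.0]]
force: [0.9, 0.4, -0.2]
width: 0.0853
finger_force: 0.0
```

Run:
```python
from h import *
s=ctrl.sense(); print(s["tcp_pos"],s["ee_rot"],s["joint_positions"])
f=grab("wrist"); cv2.imwrite("pics/w1.png",f["image"]); np.savez("w1.npz",**{k:f[k] for k in("image","range_z","K","D","Rwc","o")})
hsv=cv2.cvtColor(f["image"],cv2.COLOR_BGR2HSV)
m=((hsv[...,0]<6)|(hsv[...,0]>174))&(hsv[...,1]>150)&(hsv[...,2]>60)
v,u=np.nonzero(m); P=pts(f,np.c_[u,v]); t=P[(P[:,2]>.104)&(P[:,2]<.12)]; print(len(t),t[:,2].min(),np.median(t[:,2]),t[:,2].max())
print(cv2.minAreaRect(t[:,:2].astype(np.float32)*1000))
```

```text
[ 0.5180622  -0.29932541  0.31100778] [[-4.66657627e-04  9.99999814e-01 -3.93750859e-04]
 [ 9.99999690e-01  4.66907215e-04  6.34019151e-04]
 [ 6.34202878e-04 -3.93454868e-04 -9.99999721e-01]] [ 0.37922826  0.40778542  0.06504579  1.57646728 -0.0285778   1.15888604
  0.45088071]
582 0.1041689141334477 0.11317835348675523 0.11562784318729896
((519.7406005859375, -294.9477233886719), (54.43754959106445, 14.171953201293945), 8.096417427062988)
```

View pics/w1.png

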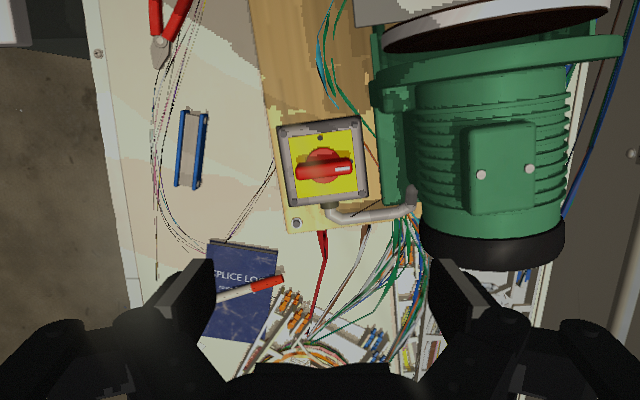

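Run:
```python
from h import *
f=dict(np.load("w1.npz")); 
hsv=cv2.cvtColor(f["image"],cv2.COLOR_BGR2HSV)
m=((hsv[...,0]<6)|(hsv[...,0]>174))&(hsv[...,1]>150)&(hsv[...,2]>60)
v,u=np.nonzero(m); P=pts(f,np.c_[u,v]); t=P[(P[:,2]>.111)&(P[:,2]<.12)]
print(len(t),cv2.minAreaRect(t[:,:2].astype(np.float32)*1000))
a=np.radians(7.3); R=np.array([[np.cos(a),np.sin(a)],[-np.sin(a),np.cos(a)]])
v,u=np.mgrid[0:270,360:640]; P=pts(f,np.c_[u.ravel(),v.ravel()]); h=(hsv[v.ravel(),u.ravel()])
k=(h[:,0]>60)&(h[:,0]<90)&(h[:,1]>80)&(P[:,2]>.05)
L=(P[k][:,:2]-[.520,-.296])@R.T; z=P[k][:,2]
for z0 in np.arange(.05,.26,.02):
  s=(z>z0)&(z<z0+.02)
  if s.sum()>5: print(round(z0,2),s.sum(),np.percentile(L[s],[1,99],axis=0).round(3).tolist())
# board left edge for yaw: points on board edge rows
g=f["image"].astype(int); 
for r in (20,60,100,200):
  print(r,[int(x) for x in g[r,235:290:5,0]])
```

```text
524 ((519.8359985351562, -294.69512939453125), (54.146705627441406, 13.471831321716309), 7.791087627410889)
0.05 743 [[0.061, -0.033], [0.315, 0.099]]
0.07 954 [[0.061, -0.033], [0.322, 0.121]]
0.09 395 [[0.061, 0.008], [0.21, 0.123]]
0.11 1390 [[0.06, 0.029], [0.221, 0.121]]
0.13 636 [[0.051, -0.049], [0.227, 0.105]]
0.15 2067 [[0.051, -0.049], [0.227, 0.108]]
0.17 4482 [[0.056, -0.049], [0.19, 0.081]]
0.19 11935 [[0.065, -0.049], [0.179, 0.08]]
0.21 8064 [[0.078, -0.022], [0.193, 0.082]]
0.23 3013 [[0.103, 0.07], [0.175, 0.083]]
20 [109, 109, 108, 86, 76, 78, 81, 77, 80, 80, 77]
60 [163, 163, 106, 113, 114, 83, 85, 84, 79, 81, 81]
100 [155, 157, 157, 155, 156, 155, 62, 77, 80, 84, 83]
200 [151, 152, 152, 158, 156, 152, 152, 153, 152, 157, 119]
```

Run:
```python
from h import *
f=dict(np.load("w1.npz")); 
hsv=cv2.cvtColor(f["image"],cv2.COLOR_BGR2HSV)
a=np.radians(7.8); R=np.array([[np.cos(a),np.sin(a)],[-np.sin(a),np.cos(a)]])
v,u=np.mgrid[0:290,340:640]; P=pts(f,np.c_[u.ravel(),v.ravel()]); 
L=(P[:,:2]-[.520,-.295])@R.T; z=P[:,2]; k=(z>.15)&(z<.26)
for y in np.arange(-.11,.16,.02):
  s=k&(abs(L[:,1]-y)<.01)
  if s.sum()>5: i=np.argsort(L[s][:,0])[:8]; print(round(y,2),s.sum(),L[s][i[4]].round(3),z[s][i[4]].round(3))
```

```text
-0.07 2747 [ 0.08  -0.061] 0.152
-0.05 3701 [ 0.08  -0.058] 0.151
-0.03 2705 [ 0.081 -0.02 ] 0.152
-0.01 4026 [ 0.08  -0.011] 0.151
0.01 4166 [0.081 0.017] 0.151
0.03 4591 [0.081 0.027] 0.154
0.05 4378 [0.081 0.047] 0.154
0.07 7268 [0.051 0.078] 0.15
0.09 4579 [0.051 0.094] 0.151
0.11 2897 [0.041 0.118] 0.152
0.13 1482 [0.04  0.125] 0.151
```

Request:
servo_tool:
  commands:
    - [[0,0.4,0.2,0,10],[0,0.4,0.2,0,20],[0,0.4,0.2,0,30],[0,0.4,0.2,0,40],[0,0.4,0.2,0,50],[0,0.4,0.2,0,60],[0,0.4,0.2,0,70],[0,0.4,0.2,0,80],[0,0.4,0.2,4,82.5],[0,0.4,0.2,8,82.5],[0,0.4,0.2,12,82.5],[0,0.4,0.2,16,82.5],[0,0.4,0.2,19,82.5],[0,0.4,0.2,21,82.5],[0,0.4,0.2,22.1,82.5],[0,0.4,0.2,22.1,82.5],[0,0.4,0.2,22.1,82.5]]

```text
time_s: 3.58
tcp_pos: [0.5204, -0.296, 0.0912]
ee_rot: [[0.991, 0.131, 0.001], [0.131, -0.991, -0.0], [0.001, 0.001, -1.0]]
force: [-0.1, 0.1, 0.6]
width: 0.0852
finger_force: 0.0
```

Request:
servo_tool:
  commands:
    - [[0.3,0,-0.1,0,0],[0.6,0,-0.1,0,0],[1,0,-0.1,0,0],[1,0,-0.1,0,0],[1,0,-0.1,0,0],[1,0,-0.1,0,0],[1,0,-0.1,0,0],[1,0,-0.1,0,0]]
  grip_force: 30

```text
time_s: 4.58
tcp_pos: [0.5199, -0.2953, 0.0905]
ee_rot: [[0.991, 0.13, 0.0], [0.13, -0.991, -0.0], [0.0, 0.0, -1.0]]
force: [-0.2, -2.0, 4.0]
width: 0.0134
finger_force: 33.1
```

Gripped. Turn anticlockwise (negative spin).

Request:
servo_tool:
  commands:
    - [[1,0,-0.1,0,-6],[1,0,-0.1,0,-12],[1,0,-0.1,0,-18],[1,0,-0.1,0,-24],[1,0,-0.1,0,-30],[1,0,-0.1,0,-36],[1,0,-0.1,0,-42],[1,0,-0.1,0,-48],[1,0,-0.1,0,-54],[1,0,-0.1,0,-60],[1,0,-0.1,0,-66],[1,0,-0.1,0,-72],[1,0,-0.1,0,-78],[1,0,-0.1,0,-84],[1,0,-0.1,0,-88],[1,0,-0.1,0,-88]]

```text
time_s: 6.58
tcp_pos: [0.5198, -0.2951, 0.0905]
ee_rot: [[-0.096, 0.995, 0.001], [0.995, 0.096, -0.001], [-0.001, 0.001, -1.0]]
force: [-0.3, -6.0, 1.8]
width: 0.0135
finger_force: 32.8
```

Request:
servo_tool:
  commands:
    - [[0.6,0,0,0,0],[0.6,0,0,0,0],[0.6,0,0,0,0],[0.6,0,0,-3,0],[0.6,0,0,-8,0],[0.6,0,0,-13,0],[0,0,0,-18,0],[0,0,0,-22,0],[0,0,0,-22,0]]

```text
time_s: 7.7
tcp_pos: [0.5207, -0.2943, 0.3133]
ee_rot: [[-0.096, 0.995, 0.004], [0.995, 0.096, -0.002], [-0.002, 0.004, -1.0]]
force: [-0.1, -0.2, -0.7]
width: 0.0849
finger_force: 0.0
```

Run:
```python
from h import *
f=grab("wrist"); np.savez("w2.npz",**{k:f[k] for k in("image","range_z","K","D","Rwc","o")})
hsv=cv2.cvtColor(f["image"],cv2.COLOR_BGR2HSV)
m=((hsv[...,0]<6)|(hsv[...,0]>174))&(hsv[...,1]>150)&(hsv[...,2]>60)
v,u=np.nonzero(m); P=pts(f,np.c_[u,v]); t=P[(P[:,2]>.111)&(P[:,2]<.12)]
print(len(t),cv2.minAreaRect(t[:,:2].astype(np.float32)*1000))
m=(hsv[...,1]<40)&(hsv[...,2]>150); v,u=np.nonzero(m); P=pts(f,np.c_[u,v]); t=P[(P[:,2]>.108)&(P[:,2]<.12)&(np.hypot(P[:,0]-.52,P[:,1]+.295)<.035)]; print(len(t),t.mean(0))
```

```text
388 ((519.8406982421875, -295.0858459472656), (12.866597175598145, 54.81009292602539), 7.876577854156494)
43 [ 0.51742996 -0.27759335  0.11420664]
```

Request:
servo_tool:
  commands:
    - [[0,5,3,0,0],[0,10,6,0,0],[0,15,9,0,0],[0,18.7,9.3,0,0],[0,18.7,9.3,0,0],[0,18.7,9.3,0,0]]

```text
time_s: 8.5
tcp_pos: [0.594, -0.0996, 0.3094]
ee_rot: [[-0.095, 0.995, -0.001], [0.995, 0.095, -0.0], [-0.0, -0.001, -1.0]]
force: [-0.1, -0.0, 0.6]
width: 0.0857
finger_force: 0.0
```

Run:
```python
from h import *
print(ctrl.sense()["tcp_pos"])
f=grab("wrist"); np.savez("w3.npz",**{k:f[k] for k in("image","range_z","K","D","Rwc","o")}); cv2.imwrite("pics/w3.png",f["image"])
```

```text
[ 0.59398414 -0.0995881   0.30938745]
```

View pics/w3.png

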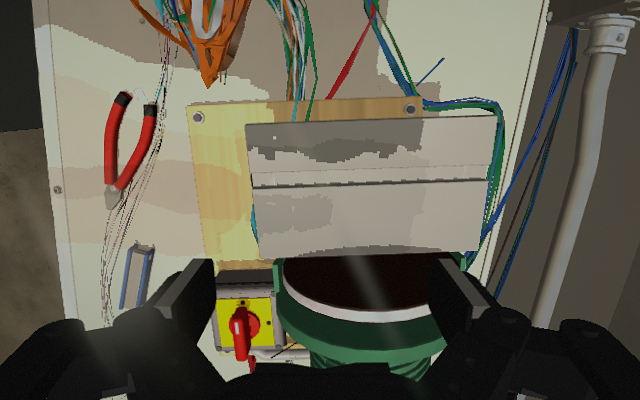

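Request:
servo_tool:
  commands:
    - [[0,6,0,0,0],[0,12,0,0,0],[0,18,-0.5,0,0],[0,24,-0.5,0,0],[0,30,-0.5,0,0],[0,33,-0.5,0,0],[0,33,-0.5,0,0],[0,33,-0.5,0,0]]

```text
time_s: 9.55
tcp_pos: [0.5583, 0.2273, 0.31]
ee_rot: [[-0.094, 0.996, -0.0], [0.996, 0.094, -0.001], [-0.001, -0.0, -1.0]]
force: [-0.4, -0.6, 0.0]
width: 0.0853
finger_force: 0.0
```

Run:
```python
from h import *
print(ctrl.sense()["tcp_pos"])
f=grab("wrist"); np.savez("w4.npz",**{k:f[k] for k in("image","range_z","K","D","Rwc","o")}); cv2.imwrite("pics/w4.png",f["image"])
```

```text
[0.55831506 0.22733922 0.31001076]
```

View pics/w4.png

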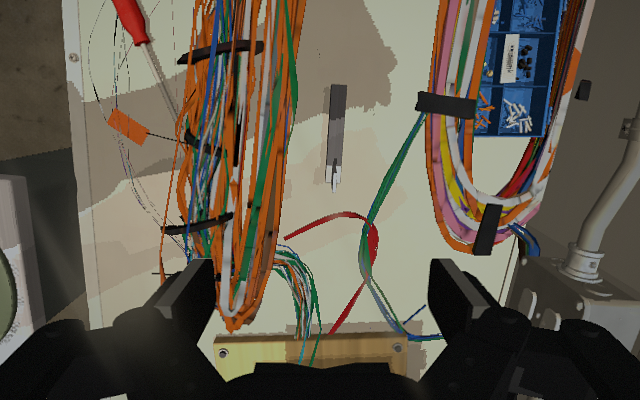

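Run:
```python
from h import *
f=dict(np.load("w4.npz")); v,u=np.mgrid[70:200,315:360]; px=np.c_[u.ravel(),v.ravel()]; P=pts(f,px)
k=(P[:,2]>.015)&(P[:,2]<.09); P=P[k]; s=P[P[:,2]<.032]
print("stock",len(s),np.median(s[:,2]),cv2.minAreaRect(s[:,:2].astype(np.float32)*1000)); b=P[P[:,2]>.05]
print("blade",len(b),b.mean(0),b.min(0),b.max(0),b[b[:,2]>.069].min(0),b[b[:,2]>.069].max(0))
# image-based stock outline at z=.026
g=cv2.cvtColor(f["image"],cv2.COLOR_BGR2GRAY); m=np.zeros_like(g); m[80:195,318:356]=(g[80:195,318:356]<130)*255
c=max(cv2.findContours(m,0,1)[0],key=cv2.contourArea); r=cv2.minAreaRect(c); print(r); q=onz(f,cv2.boxPoints(r),.026); print(q.round(4).tolist())
t=dict(np.load("w3.npz")); v,u=np.mgrid[100:262,235:510]; px=np.c_[u.ravel(),v.ravel()]; P=pts(t,px); k=(P[:,2]>.14)&(P[:,2]<.18); P=P[k]
for _ in range(4):
    A=np.c_[P[:,:2],np.ones(len(P))]; co=np.linalg.lstsq(A,P[:,2],rcond=None)[0]; P=P[abs(P[:,2]-A@co)<.003]
print("table",len(P),co,"tilt",np.degrees(np.arctan(np.hypot(*co[:2]))),"dir",np.degrees(np.arctan2(-co[0],co[1])))
r=cv2.minAreaRect(P[:,:2].astype(np.float32)*1000);print(r,cv2.boxPoints(r).round(1).tolist())
i=np.argsort(P[:,2]);print("z",P[i[50],2],P[i[-50],2])
f=dict(np.load("w2.npz"))
v,u=np.mgrid[250:320,280:440]; px=np.c_[u.ravel(),v.ravel()]; h=t["image"][v.ravel(),u.ravel()].astype(int)
P=pts(t,px); k=(h.max(1)<60)&(P[:,2]>.15)&(P[:,2]<.232); P=P[k]
for _ in range(4):
    A=np.c_[P[:,0],P[:,2],np.ones(len(P))]; co=np.linalg.lstsq(A,P[:,1],rcond=None)[0]; P=P[abs(P[:,1]-A@co)<.003]
print("disc y=ax+bz+c",len(P),co,np.degrees(np.arctan(co[0])),P.min(0),P.max(0))
```

```text
stock 1437 0.026328399005427328 ((571.7586059570312, 258.3551330566406), (18.462194442749023, 114.08523559570312), 1.8665786981582642)
blade 98 [0.57298053 0.21400906 0.0694892 ] [0.57100976 0.20198931 0.05149078] [0.57534687 0.22323353 0.07329562] [0.57100976 0.20198931 0.07010088] [0.57534687 0.22316968 0.07329562]
((336.5, 134.5), (109.0, 37.0), 90.0)
[[0.5457, 0.3179, 0.026], [0.5874, 0.3218, 0.026], [0.6023, 0.1957, 0.026], [0.5572, 0.1915, 0.026]]
table 28495 [-0.01572948  0.11669669  0.17958472] tilt 6.715767512839591 dir 7.676599796487477
((635.5926513671875, -106.1569595336914), (201.0020751953125, 131.7327880859375), 7.3049235343933105) [[527.5, -53.599998474121094], [544.2999877929688, -184.3000030517578], [743.7000122070312, -158.6999969482422], [726.9000244140625, -28.0]]
z 0.14746911353245928 0.1659108990617134
disc y=ax+bz+c 3283 [ 0.13410001 -0.00452813 -0.25330199] 7.637798985817251 [ 0.60876633 -0.17448026  0.15007914] [ 0.69461617 -0.1605218   0.2301264 ]
```

Run:
```python
from h import *
f=dict(np.load("w4.npz")); v,u=np.mgrid[40:200,230:430]; P=pts(f,np.c_[u.ravel(),v.ravel()])
k=(abs(P[:,1]-.271)<.045)&(P[:,2]>.008)&(abs(P[:,0]-.5714)>.012)
for x in np.arange(-.09,.1,.01):
  s=k&(abs(P[:,0]-.5714-x)<.005)
  if s.sum()>3: print(round(x,2),s.sum(),P[s,2].max().round(3))
```

```text
-0.09 548 0.071
-0.08 675 0.059
-0.07 756 0.058
-0.06 868 0.057
-0.05 273 0.044
-0.02 113 0.453
0.08 165 0.056
0.09 374 0.057
```

Request:
servo_tool:
  commands:
    - [[0.55,1,0.5,0,1],[0.55,3,1.5,0,2],[0.55,4.2,1.7,4,3.5],[0.55,4.2,1.7,8,3.5],[0.55,4.2,1.7,12,3.5],[0.55,4.2,1.7,14,3.5],[0.55,4.2,1.7,14,3.5],[0.55,4.2,1.7,14,3.5]]

```text
time_s: 10.6
tcp_pos: [0.5713, 0.2727, 0.1713]
ee_rot: [[-0.034, 0.999, 0.001], [0.999, 0.034, 0.001], [0.001, 0.001, -1.0]]
force: [-0.3, -0.1, -0.2]
width: 0.0383
finger_force: 0.0
```

Request:
servo_tool:
  commands:
    - [[0.55,-0.15,0,4,0],[0.55,-0.15,0,8,0],[0.55,-0.15,0,12,0],[0.55,-0.15,0,15,0],[0.55,-0.15,0,16.5,0],[0.55,-0.15,0,16.5,0],[0.55,-0.15,0,16.5,0],[1,-0.15,0,16.5,0],[1,-0.15,0,16.5,0],[1,-0.15,0,16.5,0],[1,-0.15,0,16.5,0],[1,-0.15,0,16.5,0],[1,-0.15,0,16.5,0]]
  grip_force: 70

```text
time_s: 12.22
tcp_pos: [0.5714, 0.2712, 0.0067]
ee_rot: [[-0.035, 0.999, 0.002], [0.999, 0.035, 0.001], [0.001, 0.002, -1.0]]
force: [-2.4, -0.9, 10.6]
width: 0.0164
finger_force: 69.3
```

Request:
servo_tool:
  commands:
    - [[1,0,0,-1,0],[1,0,0,-4,0],[1,0,0,-8,0],[1,0,0,-13,0],[1,-3,0.5,-18,-1],[1,-7,1,-21.5,-2],[1,-12,2,-21.5,-3],[1,-17,3,-21.5,-4],[1,-22,4,-21.5,-5],[1,-27,4.9,-21.5,-5.6],[1,-31,4.9,-21.5,-5.6],[1,-34,4.9,-21.5,-5.6],[1,-35.9,4.9,-21.5,-5.6],[1,-35.9,4.9,-21.5,-5.6],[1,-35.9,4.9,-21.5,-5.6],[1,-35.9,4.9,-21.5,-5.6]]

```text
time_s: 14.22
tcp_pos: [0.6322, -0.0847, 0.2204]
ee_rot: [[-0.134, 0.991, -0.0], [0.991, 0.134, 0.0], [0.0, 0.0, -1.0]]
force: [1.0, -1.3, -4.1]
width: 0.0165
finger_force: 68.9
```

Run:
```python
from h import *
s=ctrl.sense(); print(s["tcp_pos"],np.array(s["ee_rot"]).round(4).tolist(),s["force"],s["moment"],s["width"])
f=grab("wrist"); np.savez("w5.npz",**{k:f[k] for k in("image","range_z","K","D","Rwc","o")})
g=grab("side"); np.savez("s5.npz",**{k:g[k] for k in("image","range_z","K","D","Rwc","o")}); h=grab("scene")
a=cv2.resize(f["image"],(480,300)); b=cv2.resize(g["image"][150:270,300:460],(400,300),interpolation=2); c=cv2.resize(h["image"][100:220,260:420],(400,300),interpolation=2)
cv2.imwrite("pics/m5.png",np.vstack([np.hstack([b,c]),np.pad(a,((0,0),(0,320),(0,0)))]))
```

```text
[ 0.63224899 -0.08473271  0.22038293] [[-0.1339, 0.991, -0.0001], [0.991, 0.1339, 0.0005], [0.0005, 0.0, -1.0]] [ 0.96233931 -1.32144855 -4.05763818] [ 0.11870007 -0.04090702 -0.0022739 ] 0.016502277310647837
```

View pics/m5.png

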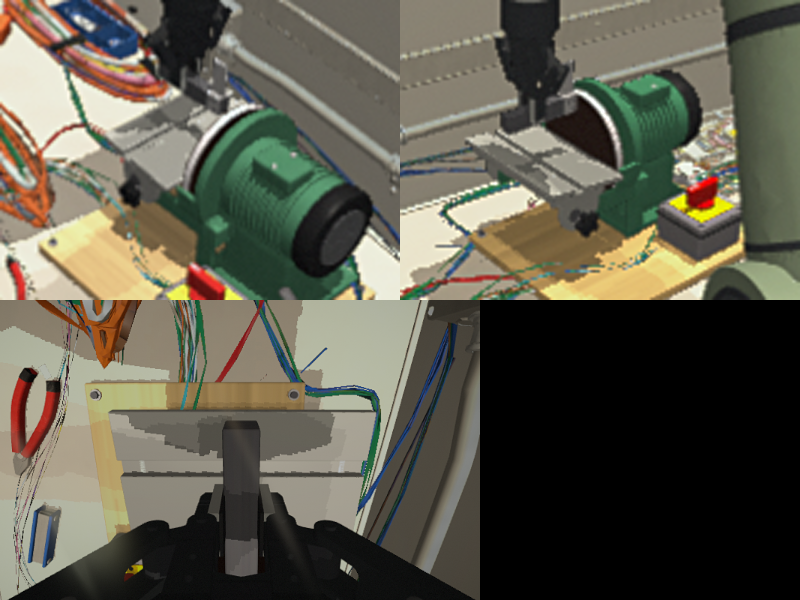

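Run:
```python
from h import *
f=dict(np.load("w5.npz")); s=ctrl.sense(); T=np.array(s["tcp_pos"]);R=np.array(s["ee_rot"])
v,u=np.mgrid[155:330,280:360]; P=pts(f,np.c_[u.ravel(),v.ravel()]); L=(P-T)@R
k=(abs(L[:,1])<.0085)&(L[:,2]<0.02)&(L[:,2]>-.05); Q=L[k]
for x in np.arange(-.06,.06,.01):
  q=Q[abs(Q[:,0]-x)<.005]; 
  if len(q)>5: print(round(x,3),len(q),np.median(q[:,2]).round(4),np.percentile(q[:,1],[2,98]).round(4))
print("end",Q[Q[:,2]>-.03][:,0].max())
k=(P[:,2]>.15)&(P[:,2]<.172); v,u=np.mgrid[120:250,130:510]; P=pts(f,np.c_[u.ravel(),v.ravel()]); L=(P-T)@R;k=(P[:,2]>.145)&(P[:,2]<.172); q=L[k]
for x in (0,.01,.02,.03): 
  w=q[abs(q[:,0]-x)<.005][:,1]; print("table y-range tool",x,np.percentile(w,[.3,99.7]))
print("outer",np.percentile(q[:,0],99.9))
```

```text
-0.02 294 -0.0197 [-0.0083  0.0083]
-0.01 1011 -0.0198 [-0.0081  0.0084]
0.0 1203 -0.0198 [-0.0082  0.0085]
0.01 1253 -0.0199 [-0.0083  0.0085]
0.02 1172 -0.0197 [-0.0081  0.0082]
0.03 1236 -0.0197 [-0.0082  0.0082]
0.04 1323 -0.0197 [-0.0081  0.0082]
0.05 579 -0.0111 [-0.0081  0.008 ]
end 0.045923677662585954
table y-range tool 0 [-0.0988632   0.10015902]
table y-range tool 0.01 [-0.09852484  0.09977215]
table y-range tool 0.02 [-0.09841776  0.09984363]
table y-range tool 0.03 [-0.09856673  0.09988267]
outer 0.044966414780146007
```

Request:
servo_tool:
  commands:
    - [[1,-0.4,-0.05,1,0],[1,-0.8,-0.05,2,0],[1,-1.2,-0.05,3,0],[1,-1.25,-0.05,4,0],[1,-1.25,-0.05,4.5,0],[1,-1.25,-0.05,4.5,0],[1,-1.25,-0.05,4.5,0],[1,-1.25,-0.05,4.5,0]]

```text
time_s: 15.38
tcp_pos: [0.6333, -0.0983, 0.1754]
ee_rot: [[-0.132, 0.991, -0.0], [0.991, 0.132, 0.0], [0.0, -0.0, -1.0]]
force: [-1.2, 4.7, -5.3]
width: 0.0164
finger_force: 68.6
```

Request:
servo_tool:
  commands:
    - [[1,0.1,0,0,0],[1,0.2,0,0,0],[1,0.2,0,0,0],[1,0.2,0,0,0]]

```text
time_s: 15.88
tcp_pos: [0.6331, -0.0968, 0.1754]
ee_rot: [[-0.132, 0.991, 0.0], [0.991, 0.132, -0.0], [-0.0, 0.0, -1.0]]
force: [-0.1, 0.1, -3.7]
width: 0.0163
finger_force: 68.8
```

Request:
servo_tool:
  commands:
    - [[1,0,0,0.1,0],[1,0,0,0.2,0],[1,0,0,0.3,0],[1,0,0,0.4,0],[1,0,0,0.5,0],[1,0,0,0.6,0],[1,0,0,0.7,0],[1,0,0,0.7,0],[1,0,0,0.7,0]]

```text
time_s: 17.0
tcp_pos: [0.6332, -0.0965, 0.1684]
ee_rot: [[-0.132, 0.991, 0.0], [0.991, 0.132, 0.0], [0.0, 0.0, -1.0]]
force: [-2.3, -0.3, 2.0]
width: 0.0167
finger_force: 69.8
```

Request:
servo_tool:
  commands:
    - [[1,0,0,0.1,0],[1,0,0,0.2,0],[1,0,0,0.3,0],[1,0,0,0.4,0],[1,0,0,0.5,0],[1,0,0,0.6,0],[1,0,0,0.7,0],[1,0,0,0.8,0],[1,0,0,0.9,0],[1,0,0,0.9,0],[1,0,0,0.9,0]]

```text
time_s: 18.38
tcp_pos: [0.6331, -0.0968, 0.1593]
ee_rot: [[-0.132, 0.991, 0.0], [0.991, 0.132, -0.0], [-0.0, -0.0, -1.0]]
force: [0.7, 3.4, 1.6]
width: 0.0165
finger_force: 69.6
```

```bash
cat > chk.py <<'E'
from h import *
s=ctrl.sense(); T=np.array(s["tcp_pos"]);R=np.array(s["ee_rot"]); f=grab("wrist")
print("T",T.round(4),"F",np.round(s["force"],1),"M",np.round(s["moment"],2),s["time_s"])
v,u=np.mgrid[100:330,130:510]; P=pts(f,np.c_[u.ravel(),v.ravel()]); L=(P-T)@R
def fit(Q):
    for _ in range(4):
        A=np.c_[Q[:,:2],np.ones(len(Q))]; c=np.linalg.lstsq(A,Q[:,2],rcond=None)[0]; Q=Q[abs(Q[:,2]-A@c)<.0015]
    return len(Q),np.degrees(c[:2]).round(2),c[2].round(4)
print("stock",fit(L[(abs(L[:,1])<.007)&(L[:,2]<-.01)&(L[:,2]>-.03)&(L[:,0]>-.015)&(L[:,0]<.043)]))
print("table",fit(L[(abs(L[:,1])>.03)&(abs(L[:,1])<.09)&(abs(P[:,2]-.153)<.016)&(L[:,0]<.05)&(L[:,0]>-.03)]))
E
python3 chk.py
```

```text
T [ 0.6331 -0.0968  0.1593] F [0.7 3.4 1.6] M [ 0.84 -0.07 -0.07] 18.375
stock (5359, array([0.13, 0.04]), np.float64(-0.0197))
table (17767, array([-1.95,  0.05]), np.float64(0.0079))
```

Request:
servo_tool:
  commands:
    - [[1,0,0,0.1,0],[1,0,0,0.2,0],[1,0,0,0.3,0],[1,0,0,0.3,0],[1,0,0,0.3,0]]

```text
time_s: 19.05
tcp_pos: [0.6331, -0.0966, 0.1562]
ee_rot: [[-0.132, 0.991, -0.0], [0.991, 0.132, -0.0], [-0.0, -0.0, -1.0]]
force: [1.6, 2.1, 0.9]
width: 0.0165
finger_force: 69.7
```

```bash
python3 chk.py
```

```text
T [ 0.6331 -0.0966  0.1562] F [1.6 2.1 0.9] M [ 0.52 -0.06 -0.02] 19.05
stock (5382, array([0.4 , 0.08]), np.float64(-0.0197))
table (17359, array([-0.36,  0.03]), np.float64(0.0069))
```

Request:
servo_tool:
  commands:
    - [[1,-0.05,0,0,0],[1,-0.1,0,0.03,0],[1,-0.1,0,0.05,0],[1,-0.1,0,0.05,0],[1,-0.1,0,0.05,0]]

```text
time_s: 19.73
tcp_pos: [0.6332, -0.097, 0.1561]
ee_rot: [[-0.133, 0.991, -0.0], [0.991, 0.133, 0.001], [0.001, -0.0, -1.0]]
force: [-3.2, 5.3, 7.7]
width: 0.0164
finger_force: 70.4
```

```bash
python3 chk.py
```

```text
T [ 0.6332 -0.097   0.1561] F [-3.2  5.3  7.7] M [ 1.21  0.63 -0.02] 19.725
stock (5400, array([0.48, 0.21]), np.float64(-0.0197))
table (17128, array([-0.19,  0.04]), np.float64(0.0069))
```

Run:
```python
from h import *
s=ctrl.sense(); T=np.array(s["tcp_pos"]);R=np.array(s["ee_rot"]); print(T,R.round(4).tolist(),s["force"],s["moment"])
for i in range(2):
    f=grab("wrist"); v,u=np.mgrid[100:340,130:510]; P=pts(f,np.c_[u.ravel(),v.ravel()]); L=(P-T)@R
    print([ (round(x,3),float(np.median(q[:,2]).round(4)),len(q)) for x in np.arange(-.025,.05,.01) for q in [L[(abs(L[:,1])<.007)&(abs(L[:,0]-x)<.005)&(abs(L[:,2]+.02)<.01)]] if len(q)])
    for sg in(1,-1): print([ (round(x,3),float(np.median(q[:,2]).round(4)),len(q)) for x in np.arange(-.035,.06,.01) for q in [L[(abs(sg*L[:,1]-.065)<.025)&(abs(L[:,0]-x)<.005)&(abs(L[:,2]-.006)<.01)]] if len(q)])
cv2.imwrite("pics/w6.png",f["image"])
```

```text
[ 0.63316701 -0.09708014  0.15609535] [[-0.1325, 0.9912, -0.0001], [0.9912, 0.1325, 0.0005], [0.0005, -0.0, -1.0]] [-2.92984822  4.84187072  7.75369485] [ 1.22027061  0.65611074 -0.00279425]
[(np.float64(-0.025), -0.0199, 256), (np.float64(-0.015), -0.0199, 783), (np.float64(-0.005), -0.0198, 813), (np.float64(0.005), -0.0197, 887), (np.float64(0.015), -0.0196, 935), (np.float64(0.025), -0.0195, 1000), (np.float64(0.035), -0.0195, 1053), (np.float64(0.045), -0.0191, 734)]
[(np.float64(-0.035), 0.0061, 161), (np.float64(-0.025), 0.0062, 815), (np.float64(-0.015), 0.0062, 1855), (np.float64(-0.005), 0.0062, 2002), (np.float64(0.005), 0.0137, 2735), (np.float64(0.015), 0.0137, 1503), (np.float64(0.025), 0.0065, 2103), (np.float64(0.035), 0.0066, 2149), (np.float64(0.045), 0.0066, 2201), (np.float64(0.055), 0.0068, 1560)]
[(np.float64(-0.035), 0.006, 153), (np.float64(-0.025), 0.006, 833), (np.float64(-0.015), 0.0061, 1929), (np.float64(-0.005), 0.0061, 2064), (np.float64(0.005), 0.0138, 2788), (np.float64(0.015), 0.0136, 1571), (np.float64(0.025), 0.0064, 2190), (np.float64(0.035), 0.00
[... 370 characters left out ...]
p.float64(-0.035), 0.0061, 158), (np.float64(-0.025), 0.0061, 818), (np.float64(-0.015), 0.0061, 1861), (np.float64(-0.005), 0.0062, 1998), (np.float64(0.005), 0.0137, 2729), (np.float64(0.015), 0.0138, 1510), (np.float64(0.025), 0.0065, 2118), (np.float64(0.035), 0.0066, 2136), (np.float64(0.045), 0.0066, 2207), (np.float64(0.055), 0.0068, 1558)]
[(np.float64(-0.035), 0.006, 155), (np.float64(-0.025), 0.006, 833), (np.float64(-0.015), 0.0061, 1913), (np.float64(-0.005), 0.0061, 2075), (np.float64(0.005), 0.0137, 2790), (np.float64(0.015), 0.0137, 1554), (np.float64(0.025), 0.0064, 2190), (np.float64(0.035), 0.0065, 2235), (np.float64(0.045), 0.0066, 2280), (np.float64(0.055), 0.0067, 1640)]
```

View pics/w6.png

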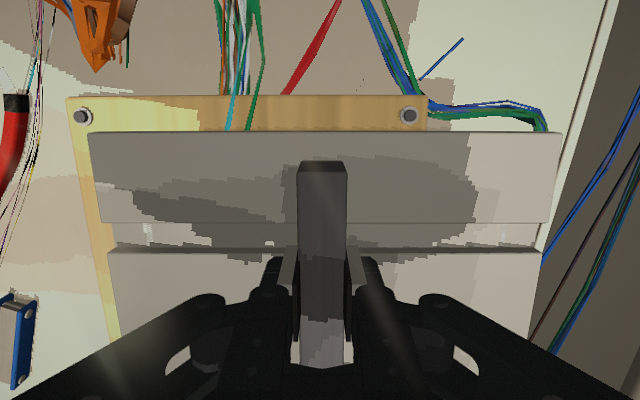

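```bash
cat > chk2.py <<'E'
from h import *
def fit(Q,tol):
    for _ in range(8):
        A=np.c_[Q[:,:2],np.ones(len(Q))]; c=np.linalg.lstsq(A,Q[:,2],rcond=None)[0]; Q=Q[abs(Q[:,2]-A@c)<tol]
    return len(Q),np.degrees(c[:2]).round(2),c[2].round(4),np.ptp(Q[:,:2],axis=0).round(3)
def rep(f,T,R):
    v,u=np.mgrid[0:340,0:640]; P=pts(f,np.c_[u.ravel(),v.ravel()]); L=(P-T)@R
    W=P@np.c_[[-.1325,.9912,0],[.9912,.1325,0],[0,0,1]]; W[:,2]*=-1   # x=sander y, y=sander x, z=down (world)
    print("bench",fit(W[abs(P[:,2])<.006],.003),"board",fit(W[abs(P[:,2]-.018)<.005],.002))
    print("stock",fit(W[(abs(L[:,1])<.007)&(abs(L[:,2]+.02)<.004)&(L[:,0]>-.03)&(L[:,0]<.043)],.001))
    k=(abs(L[:,1])>.03)&(abs(L[:,1])<.09)&(L[:,0]<.06)&(L[:,0]>-.035)&((L[:,0]<-.003)|(L[:,0]>.025))
    print("table",fit(W[k&(abs(P[:,2]-.155)<.014)],.001))
if __name__=="__main__":
    s=ctrl.sense(); print(np.round(s["tcp_pos"],4),np.round(s["force"],1),np.round(s["moment"],2),s["time_s"])
    rep(grab("wrist"),np.array(s["tcp_pos"]),np.array(s["ee_rot"]))
E
python3 - <<'E'
from chk2 import *
R=np.array([[-0.1339, 0.991, -0.0001], [0.991, 0.1339, 0.0005], [0.0005, 0.0, -1.0]])
rep(dict(np.load("w5.npz")),np.array([ 0.63224899,-0.08473271,0.22038293]),R)
E
python3 chk2.py
```

```text
bench (77331, array([ 0.1 , -0.01]), np.float64(-0.0), array([0.373, 0.626])) board (18617, array([ 0.47, -0.2 ]), np.float64(-0.0151), array([0.349, 0.55 ]))
stock (5539, array([-0.02,  0.2 ]), np.float64(-0.2423), array([0.067, 0.014]))
table (5182, array([-7.22,  0.05]), np.float64(-0.1808), array([0.079, 0.18 ]))
[ 0.6332 -0.0971  0.1561] [-2.8  5.7  8.4] [ 1.15  0.67 -0.04] 19.875
bench (70031, array([ 0.12, -0.02]), np.float64(0.0002), array([0.306, 0.542])) board (17415, array([ 0.27, -0.04]), np.float64(-0.0172), array([0.287, 0.532]))
stock (5529, array([0.45, 0.02]), np.float64(-0.1746), array([0.067, 0.014]))
table (27232, array([0.49, 0.03]), np.float64(-0.1486), array([0.092, 0.18 ]))
```

Run:
```python
from chk2 import *
f=dict(np.load("w4.npz")); v,u=np.mgrid[80:200,318:356]; P=pts(f,np.c_[u.ravel(),v.ravel()]); P[:,2]*=-1
a=P[(abs(P[:,2]+.026)<.004)]; print("stock on bench (world y slope=2nd)",fit(a,.001))
for i in range(2):
    f=grab("wrist"); hsv=cv2.cvtColor(f["image"],cv2.COLOR_BGR2HSV)
    m=(hsv[...,0]>10)&(hsv[...,0]<30)&(hsv[...,1]>70)&(hsv[...,1]<190); m[340:]=0; m=cv2.erode(m.astype(np.uint8),np.ones((3,3)))
    v,u=np.nonzero(m); P=pts(f,np.c_[u,v]); W=P@np.c_[[-.1325,.9912,0],[.9912,.1325,0],[0,0,1]]; W[:,2]*=-1
    print("board",fit(W[abs(W[:,2]+.018)<.006],.0015))
s=dict(); f=grab("side"); v,u=np.mgrid[170:260,330:430]; P=pts(f,np.c_[u.ravel(),v.ravel()]); C=np.array([.6442,-.1677]); n=np.array([-.133,.991]); e=np.array([.991,.133])
W=np.c_[(P[:,:2]-C)@n,(P[:,:2]-C)@e,-P[:,2]]
k=(abs(W[:,2]+.15)<.012)&(W[:,0]>.01)&(W[:,0]<.12)&(abs(W[:,1])<.095)&((W[:,0]<.062)|(W[:,0]>.1)); print("side table",fit(W[k],.003))
f=grab("scene"); v,u=np.mgrid[130:200,270:370]; P=pts(f,np.c_[u.ravel(),v.ravel()]); W=np.c_[(P[:,:2]-C)@n,(P[:,:2]-C)@e,-P[:,2]]
k=(abs(W[:,2]+.15)<.012)&(W[:,0]>.01)&(W[:,0]<.12)&(abs(W[:,1])<.095); print("scene table",fit(W[k],.003))
```

```text
stock on bench (world y slope=2nd) (1093, array([0.22, 0.03]), np.float64(-0.0287), array([0.022, 0.114]))
board (9341, array([0.11, 0.03]), np.float64(-0.0183), array([0.216, 0.277]))
board (9346, array([0.12, 0.03]), np.float64(-0.0183), array([0.218, 0.277]))
side table (271, array([ 0.39, -0.38]), np.float64(-0.1506), array([0.108, 0.189]))
scene table (528, array([ 0.32, -0.01]), np.float64(-0.1499), array([0.11 , 0.189]))
```

Request:
servo_tool:
  commands:
    - [[1,-0.04,0,-0.03,0],[1,-0.04,0,-0.03,0],[1,-0.04,0,-0.03,0],[1,-0.04,0,-0.03,0]]

```text
time_s: 20.62
tcp_pos: [0.6333, -0.098, 0.1561]
ee_rot: [[-0.132, 0.991, -0.0], [0.991, 0.132, -0.0], [-0.0, -0.0, -1.0]]
force: [-2.2, 2.2, 4.3]
width: 0.0166
finger_force: 69.8
```

```bash
python3 chk2.py
```

```text
[ 0.6333 -0.098   0.1561] [-2.2  2.2  4.3] [0.72 0.33 0.01] 20.625
bench (69522, array([ 0.12, -0.02]), np.float64(0.0002), array([0.306, 0.541])) board (17183, array([ 0.26, -0.02]), np.float64(-0.0174), array([0.286, 0.532]))
stock (5576, array([ 0.45, -0.16]), np.float64(-0.1727), array([0.067, 0.014]))
table (27939, array([0.48, 0.04]), np.float64(-0.1488), array([0.093, 0.18 ]))
```

Request:
servo_tool:
  commands:
    - [[1,-0.04,0,0,0],[1,-0.08,0,0,0],[1,-0.08,0,0,0],[1,-0.08,0,0,0]]

```text
time_s: 21.18
tcp_pos: [0.6333, -0.0983, 0.1561]
ee_rot: [[-0.133, 0.991, -0.0], [0.991, 0.133, 0.001], [0.001, -0.0, -1.0]]
force: [-2.5, 6.0, 5.0]
width: 0.0165
finger_force: 70.0
```

Request:
servo_tool:
  commands:
    - [[1,-0.03,0,0,0],[1,-0.05,0,0,0],[1,-0.05,0,0,0],[1,-0.05,0,0,0]]

```text
time_s: 21.68
tcp_pos: [0.6334, -0.0983, 0.1561]
ee_rot: [[-0.133, 0.991, -0.0], [0.991, 0.133, 0.001], [0.001, -0.0, -1.0]]
force: [-3.5, 8.5, 5.8]
width: 0.0169
finger_force: 70.2
```

```bash
python3 chk2.py
```

```text
[ 0.6334 -0.0983  0.1561] [-3.5  8.5  5.8] [ 1.78  0.64 -0.09] 21.675
bench (69459, array([ 0.12, -0.03]), np.float64(0.0002), array([0.306, 0.54 ])) board (16944, array([ 0.26, -0.04]), np.float64(-0.0172), array([0.287, 0.531]))
stock (5569, array([0.45, 0.35]), np.float64(-0.1782), array([0.067, 0.014]))
table (27998, array([0.46, 0.03]), np.float64(-0.1487), array([0.093, 0.18 ]))
```

Request:
servo_tool:
  commands:
    - [[1,-0.01,-0.02,-0.01,0],[1,-0.01,-0.02,-0.01,0],[1,-0.01,-0.02,-0.01,0],[1,-0.01,-0.02,-0.01,0],[1,-0.01,-0.02,-0.01,0],[1,-0.01,-0.02,-0.01,0],[1,-0.01,-0.02,-0.01,0],[1,-0.01,-0.02,-0.01,0]]

```text
time_s: 22.72
tcp_pos: [0.6334, -0.0983, 0.1561]
ee_rot: [[-0.133, 0.991, 0.0], [0.991, 0.133, 0.001], [0.001, 0.0, -1.0]]
force: [-0.7, 7.9, 3.6]
width: 0.0166
finger_force: 69.9
```

```bash
python3 chk2.py
```

```text
[ 0.6334 -0.0983  0.1561] [-0.7  7.9  3.6] [1.81 0.28 0.  ] 22.725
bench (69447, array([ 0.12, -0.03]), np.float64(0.0002), array([0.305, 0.54 ])) board (16985, array([ 0.25, -0.02]), np.float64(-0.0174), array([0.287, 0.532]))
stock (5610, array([0.49, 0.11]), np.float64(-0.1755), array([0.067, 0.014]))
table (28082, array([0.48, 0.03]), np.float64(-0.1487), array([0.093, 0.18 ]))
```

```bash
python3 -c "
from station import ctrl
print(ctrl.close_job())"
```

```text
the job is handed in; nothing more can be done
None
```

I turned the isolator off and handed the job in at about 23 s, still holding the square pressed in the corner with about 7 N down on the table and roughly 5 N against the disc; by the cameras the stock lies flat on the table, but the table reads about 0.35° past square (outer edge low), which I couldn't lift back, so the blade is likely slightly off flat on the disc too.

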